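# Put the microscope optics back in their tray

### The job

Put the four loose microscope parts away in the wooden tray, each fully down in the insert made for it and standing upright as it stands now: the eyepiece in the small round recess, the wide objective lens in the large round recess, the square beam-splitter block in the square recess, and the open metal tube over the post. They are optics, so lower each one down and do not drop it. Two closed containers look like the eyepiece and the lens but have plain lids with no glass: leave the black pot and the white jar where they are.

Things in the scene. Friction and masses are not known exactly. Their poses are not given: they have to be found in the camera images.
- eyepiece: Microscope eyepiece, upright: steel foot 30 mm diameter, 24 mm high, under a black barrel 36 mm diameter; total height 58 mm; blue-grey glass disc with a steel ring on top. Loose, about 0.11 kg. Origin: centre of its underside, z up.
- objective: Wide objective lens, upright: ivory cylinder 56 mm diameter, 46 mm high, black band around it low down; top has a black ring around a large blue-grey glass disc. Loose, about 0.24 kg. Origin: centre of its underside, z up.
- tube: Bare aluminium extension tube standing on end, open right through: outer diameter 48 mm, bore 36 mm, height 46 mm. Loose, about 0.09 kg. Origin: centre of its underside, z up.
- splitter: Beam-splitter block: black square block 44 x 44 mm, 46 mm high, round glass window on top and on one side. Loose, about 0.16 kg. Origin: centre of its underside, z up. x and y are square to its side faces (all four sides are equal for fitting).
- nest_small: Fixed grey square insert 92 x 92 mm, one of four, two by two, 100 mm apart, in a dark-wood tray (214 mm square, rim 32 mm above the table). Origin: centre of its underside, 6 mm above the table; x, y along its sides, z up. 18 mm thick; recess 12 mm deep, its black floor 6 mm above the origin. Round recess 44 mm diameter at the centre, for the eyepiece.
- nest_large: Fixed grey square insert 92 x 92 mm, one of four, two by two, 100 mm apart, in a dark-wood tray (214 mm square, rim 32 mm above the table). Origin: centre of its underside, 6 mm above the table; x, y along its sides, z up. 18 mm thick; recess 12 mm deep, its black floor 6 mm above the origin. Round recess 70 mm diameter at the centre, for the objective.
- nest_square: Fixed grey square insert 92 x 92 mm, one of four, two by two, 100 mm apart, in a dark-wood tray (214 mm square, rim 32 mm above the table). Origin: centre of its underside, 6 mm above the table; x, y along its sides, z up. 18 mm thick; recess 12 mm deep, its black floor 6 mm above the origin. Square recess 58 x 58 mm at the centre, sides along x and y, for the splitter block.
- nest_post: Fixed grey square insert 92 x 92 mm, one of four, two by two, 100 mm apart, in a dark-wood tray (214 mm square, rim 32 mm above the table). Origin: centre of its underside, 6 mm above the table; x, y along its sides, z up. The insert is a plate 6 mm thick with an upright post at the centre, 22 mm diameter, reaching 32 mm above the origin, in a black disc; the tube goes over it, down to the plate.
- black_pot: Look-alike: closed black pot 36 mm diameter, 52 mm high, plain black lid, thin grey line around it, no glass and no steel foot. Loose; to be left alone. Origin: centre of its underside, z up.
- white_jar: Look-alike: closed ivory-white jar 56 mm diameter, 44 mm high, plain ivory lid, no glass and no black band. Loose; to be left alone. Origin: centre of its underside, z up.
Mind the look-alikes: they are no part of the job. What is shaped like the objective but orange or purple is not meant. Leave any red or yellow look-alike of the eyepiece alone.

How it is judged:
At the end, for the whole second after the job is handed in: Eyepiece, objective, beam-splitter block and tube each at rest in its own insert: centre within 12 mm of the insert's centre, underside within 4 mm of the recess floor (tube: of the plate), upright within 0.12 rad. Black pot and white jar within 25 mm of where they began (horizontal distance between eyepiece and nest_small below 0.012 m and z of eyepiece in the frame of nest_small between 0.002 and 0.01 m and angle between each of eyepiece, objective, tube, splitter's own z axis and vertical below 0.12 rad and linear speed of each of eyepiece, objective, tube, splitter below 0.02 m/s and horizontal distance between objective and nest_large below 0.012 m and z of objective in the frame of nest_large between 0.002 and 0.01 m and horizontal distance between tube and nest_post below 0.012 m and z of tube in the frame of nest_post between 0.002 and 0.01 m and horizontal distance between splitter and nest_square below 0.012 m and z of splitter in the frame of nest_square between 0.002 and 0.01 m and distance of each of black_pot, white_jar from where it was at the start of the episode below 0.025 m); the robot touches nothing.
It fails at once if one of the four optics is dropped (falls free faster than 0.7 m/s, about 25 mm of fall) ((linear speed of eyepiece above 0.7 m/s and contact force between the fingers and eyepiece below 0.1 N) or (linear speed of objective above 0.7 m/s and contact force between the fingers and objective below 0.1 N) or (linear speed of tube above 0.7 m/s and contact force between the fingers and tube below 0.1 N) or (linear speed of splitter above 0.7 m/s and contact force between the fingers and splitter below 0.1 N)).
It fails at once if the black pot or the white jar is shifted more than 25 mm from where it began (distance of any of black_pot, white_jar from where it was at the start of the episode above 0.025 m).
It also fails if it takes over 115 s, if anything falls off the work surface, if the arm or the gripper's body presses on something with over 40 N, if the wrist force passes 120 N, or if a joint passes its speed limit or range.

### The arm

A 6-joint arm with a two-finger parallel gripper is mounted at the origin on the work surface. World frame = base frame: x ahead of the robot, y to its left, z up, the work surface at z = 0. Lengths are in m, angles in rad, forces in N, time in s.
With the tool pointing down it reaches from about 0.35 to 0.775 m from the base axis. Payload 5.5 kg.
Tool frame: the origin (TCP) lies where the fingers leave the gripper's body, on its centre line; the fingertips stand env.tip_reach ahead of it and the grasp point (between the pads) lies 54 mm ahead of it (env.tip_reach is the distance from the TCP to the fingertips, in m); z points along the fingers, y is the line along which they close (so a half turn about z gives the same grasp; the last joint's range is limited). The gripper opens to 85 mm and grips with 20 to 120 N. Pads are 22 mm wide; open, the fingers measure 114 mm over their backs; the gripper's body (76 mm by 85 mm) begins 54 mm behind the grasp point. The pads swing forward as they close: fully open they stand 13 mm farther back than shut.
Start: joints at [-1.392, 0.313, 0.046, 1.304, 0, 1.431], TCP at [0.18, -0.546, 0.304] pointing down, gripper open.
Joint ranges: [-2.76, 2.76], [-0.86, 1.69], [-1.03, 1.26], [-2.2, 2.34], [-1.47, 1.5], [-3.14, 3.14]. Speed limits (rad/s): [2.57, 2.57, 3.14, 3.14, 3.14, 3.14].

### API

Orientations are given as a unit quaternion [w, x, y, z].
In Python, from workcell import status, optics, hand_in, env gives the robot as it stands.
- The arm moves only by the shell command python3 -m handwheel 'ROWS' [FORCE]. ROWS is a JSON object whose one key "deltas" holds a list of rows, each a list of 5 numbers: the opening, from -1 (shut) to 1 (fully open), then the shift along the tool's x, y, z in units of 40 mm (1.0 is 40 mm), then the turn about the tool's z in units of 10 degrees (1.0 is 10 degrees). In form: {"deltas": [[jaw, x, y, z, roll], ...]}. A call has 1 to 20 rows; each row shifts and turns the commanded pose from where the row before left it, along the tool's axes as they then stand; what a row does not reach is not made up. A row lasts 1/8 s, in which the tool goes at most 62.5 mm and 10.7 degrees, less where a joint would pass 70% of its speed; a pose out of reach is approached as far as the arm can. A call is refused whole if a number of a shift passes 1 or a number of a turn 1, either way. A call with a gripper value outside its range is refused whole. The fingers move at their own pace and stop on an object; FORCE is the grip in N (left out, the last holds). Time passes only in rows, so rows that do not move let the fingers close. It gives the time, the measured TCP pose, the force, the opening and the grip force at its end, in the units of the state.
- status.get_state(): the state, without advancing time (a new reading comes with each control period).
- optics.read_camera(name): name is "scene" or "top" or "wrist"; returns a dict with "frame" (400x640x3 uint8, red, green, blue), "depth" (400x640 float32, m along the optical axis (not along the pixel's ray), 0 where there is no reading), "vfov" (degrees; the focal length in pixels is half the picture's height over the tangent of half this angle, whatever the lens; pixels are square), "cx", "cy" (the principal point, pixels), "origin" and "attitude" of the camera in the world. Camera axes: x right, y down, z forward; pixel columns grow to the right and rows downward; lengths in m; the calibration is good to about 2 mm. A picture is of the moment at which its call begins.
- hand_in(): hands the job in; it is judged then, once.
The state is a dict: "clock": time; "joint_pos": joint angles; "qvel": joint speeds; "tau": joint torques, N m; "tcp_pos": TCP position; "orientation": TCP orientation; "wrist_force": force on the tool from outside, world axes, zero at the start; "ft_torque": the same for the moment, N m; "finger_gap": finger opening in m; "grip_force": force on a finger pad.
Only numpy, scipy, OpenCV 4.12 (cv2) and the standard library are available. Lean on these libraries where they do the work, as an engineer would, in place of code of your own. Each camera call takes 0.05 s, during which the arm holds its last target. There are 200 camera calls.

## Working session

There is one attempt and no reset: what is moved stays moved. The work goes in short steps, Python scripts to look and compute and a shell command to move; the robot and the scene stay as the last step left them, time stands still between calls to the robot, and variables do not carry over. Pictures are saved under pics/ and viewed, at most 14 in all, crops included, and the job is handed in when it is done.

```bash
mkdir -p pics; ls
cat > h.py <<'E'
import numpy as np, cv2, sys
from workcell import status, optics, hand_in, env
from scipy.spatial.transform import Rotation as R
def rot(q): return R.from_quat([q[1],q[2],q[3],q[0]]).as_matrix()
def cam(n):
    c=optics.read_camera(n); c['f']=200/np.tan(np.radians(c['vfov'])/2); c['M']=rot(c['attitude']); c['o']=np.array(c['origin']); return c
def ray(c,u,v,z):
    d=c['M']@np.array([(u-c['cx'])/c['f'],(v-c['cy'])/c['f'],1.]); return c['o']+d*(z-c['o'][2])/d[2]
def pts(c):
    v,u=np.mgrid[:400,:640]; d=c['depth']
    P=np.stack([(u-c['cx'])/c['f']*d,(v-c['cy'])/c['f']*d,d],-1)@c['M'].T+c['o']; P[d==0]=np.nan; return P
def save(c,n): cv2.imwrite('pics/'+n+'.png',c['frame'][:,:,::-1])
E
python3 - <<'E'
from h import *
for n in ('top','scene'):
    c=cam(n); save(c,n+'1'); np.savez('pics/'+n+'1.npz',**c); print(n,c['f'],c['cx'],c['cy'],c['o'],c['M'].round(3).tolist())
s=status.get_state(); print(s['clock'],s['tcp_pos'],s['orientation'],env.tip_reach,s['finger_gap'])
E
```

```text
pics
top 469.4132237646532 312.2132155650104 197.88425735987937 [ 0.41691409 -0.0239531   1.33235404] [[-0.024, -0.997, 0.069], [-0.999, 0.022, -0.029], [0.027, -0.07, -0.997]]
scene 397.34760389065326 314.1697071482138 203.10393924476216 [ 1.23956675 -0.5671129   0.60723528] [[0.588, 0.439, -0.679], [0.809, -0.306, 0.502], [0.013, -0.845, -0.535]]
0.1 [ 0.18014936 -0.54571931  0.30306491] [-8.25721272e-04  9.87320296e-01  1.58738625e-01 -2.94899563e-05] 0.0726 0.08558119654058388
```

```bash
ls pics
```

```text
scene1.npz
scene1.png
top1.npz
top1.png
```

View pics/top1.png

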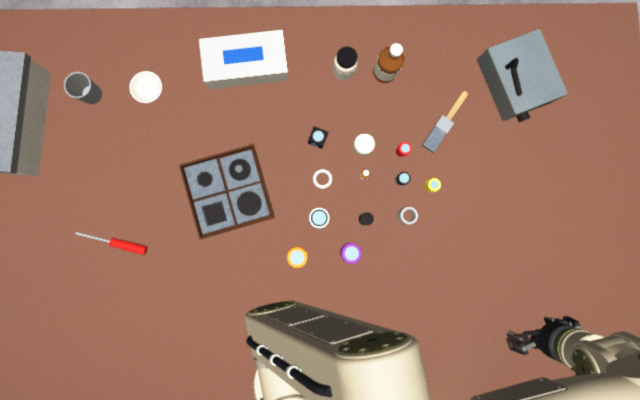

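View pics/scene1.png

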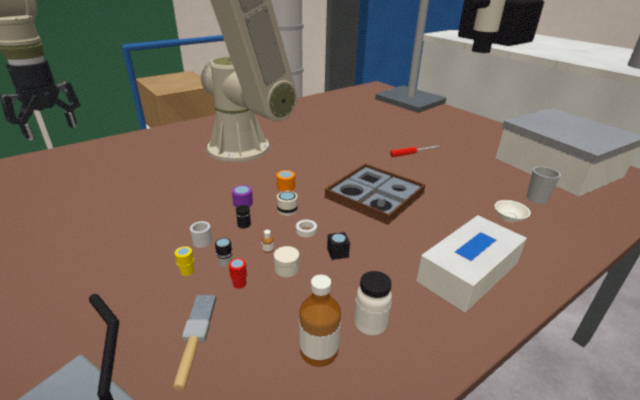

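The top view shows the splitter at (318,137), eyepiece (404,179), objective (319,218) and tube (409,216). The white jar is at (365,144) and the black pot at (366,219), with coloured look-alikes nearby. The tray is centred at (227,191): small recess (205,179), post (239,169), square (215,212), large (249,203). The scene view agrees. I'll measure next.

Run:
```python
from h import *
c=dict(np.load('pics/top1.npz')); P=pts(c); Z=P[...,2]
print('table z',np.nanmedian(Z[230:250,400:460]))
obj=dict(splitter=(318,137),jar=(365,144),red=(404,149),ring=(323,179),bottle=(365,174),eyep=(404,179),yellow=(434,185),objv=(319,218),pot=(366,219),tube=(409,216),orange=(297,258),purple=(351,254))
m=np.uint8(np.nan_to_num(Z)>0.012); n,l,st,ce=cv2.connectedComponentsWithStats(m)
for k,(u,v) in obj.items():
    w=l[v-12:v+13,u-12:u+13]; w=w[w>0]
    if len(w)==0: print(k,'none'); continue
    i=np.bincount(w).argmax(); q=P[l==i]; zt=np.percentile(q[:,2],90)
    t=(l==i)&(Z>zt-0.008); uv=np.argwhere(t)[:,::-1].astype(np.float32)
    r=cv2.minAreaRect(uv); e=np.array([ray(c,*p,zt) for p in cv2.boxPoints(r)])
    print(k,st[i,4],'ztop %.3f'%zt,'ctr',e.mean(0)[:2].round(4),'size',[round(float((s+1)/c['f']*(c['o'][2]-zt)),3) for s in r[1]],'edge ang',np.degrees(np.arctan2(*(e[1]-e[0])[[1,0]])).round(1))
# tray
w=l[150:235,182:272]; i=np.bincount(w[w>0]).argmax(); uv=np.argwhere((l==i)&(Z>0.025))[:,::-1].astype(np.float32)
r=cv2.minAreaRect(uv); e=np.array([ray(c,*p,.032) for p in cv2.boxPoints(r)]); print('tray',e.mean(0),r, np.linalg.norm(e[1]-e[0]),np.linalg.norm(e[2]-e[1]),np.degrees(np.arctan2(*(e[1]-e[0])[[1,0]])))
for k,(p,z) in dict(small=((205,179),.024),post=((239,169),.038),square=((215,212),.024),large=((249,203),.024)).items(): print(k,ray(c,*p,z).round(3))
a=cv2.resize(c['frame'][115:275,175:445],None,fx=2.9,fy=2.9,interpolation=cv2.INTER_CUBIC); cv2.imwrite('pics/crop1.png',a[:,:,::-1])
```

```text
table z -0.00030512211070510276
splitter 287 ztop 0.049 ctr [ 0.6787 -0.0814] size [0.045, 0.045] edge ang -22.9
jar 346 ztop 0.047 ctr [ 0.6542 -0.2101] size [0.055, 0.055] edge ang -91.0
red 167 ztop 0.061 ctr [ 0.6384 -0.3196] size [0.033, 0.035] edge ang -91.1
ring 142 ztop 0.022 ctr [ 0.5631 -0.0908] size [0.053, 0.053] edge ang -91.1
bottle 87 ztop 0.055 ctr [ 0.5727 -0.2098] size [0.014, 0.016] edge ang -46.4
eyep 161 ztop 0.060 ctr [ 0.5555 -0.3137] size [0.036, 0.036] edge ang -72.8
yellow 171 ztop 0.061 ctr [ 0.5359 -0.3957] size [0.035, 0.035] edge ang -91.2
objv 331 ztop 0.049 ctr [ 0.4516 -0.0785] size [0.055, 0.057] edge ang -91.3
pot 155 ztop 0.055 ctr [ 0.4471 -0.2093] size [0.035, 0.035] edge ang -91.3
tube 176 ztop 0.047 ctr [ 0.4529 -0.3254] size [0.047, 0.049] edge ang -91.3
orange 341 ztop 0.049 ctr [ 0.3459 -0.0161] size [0.057, 0.057] edge ang -46.4
purple 347 ztop 0.049 ctr [ 0.3543 -0.1648] size [0.055, 0.055] edge ang -91.4
tray [0.53321341 0.17537768 0.032     ] ((226.2830352783203, 190.4905548095703), (76.9218978881836, 78.02079010009766), 74.05460357666016) 0.2154837529176504 0.21487747748205546 -74.8845182405365
small [0.567 0.236 0.024]
post [0.591 0.139 0.038]
square [0.474 0.209 0.024]
large [0.497 0.114 0.024]
```

View pics/crop1.png

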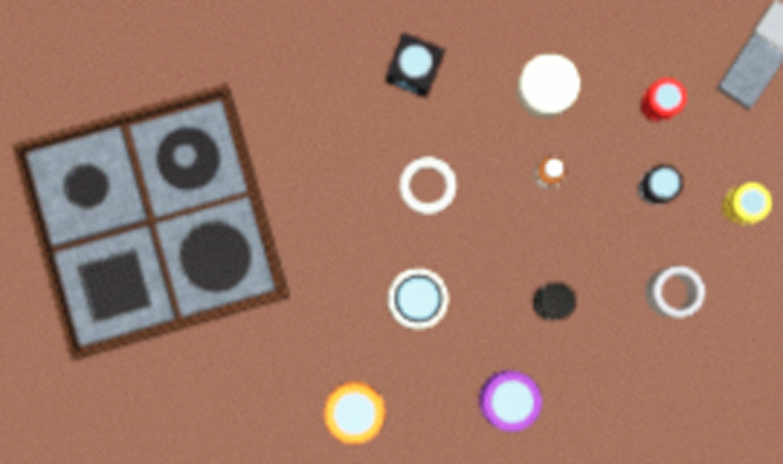

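The crop confirms the identities and layout. Sizes and heights match the given ones, and the tray is yawed 15.1°. The tube is first. I'll turn the tool, then work out the shift.

```bash
cat > go.py <<'E'
import sys; from h import *
D=dict(obj=(.4516,-.0785),tube=(.4529,-.3254),eye=(.5555,-.3137),split=(.6787,-.0814),small=(.5685,.2367),post=(.5945,.1401),square=(.4719,.2107),large=(.4979,.1141))
def go(x,y,z,yaw=None):
    s=status.get_state(); p=np.array(s['tcp_pos']); M=rot(s['orientation']); a=np.degrees(np.arctan2(M[1,0],M[0,0]))
    print('t %.2f'%s['clock'],'tcp',p.round(4),'yaw %.1f'%a,'tilt %.3f'%M[2,2],'gap %.4f'%s['finger_gap'],'grip %.1f'%s['grip_force'],'F',np.round(s['wrist_force'],1),'j6 %.2f'%s['joint_pos'][5])
    d=M.T@(np.array([x,y,z])-p)/.04; print('units',d.round(2),'xy rows',abs(d[:2]).max().round(2),'roll',None if yaw is None else round((a-yaw)/10,2))
if __name__=='__main__':
    x,y=D[sys.argv[1]]; go(x,y,float(sys.argv[2]),float(sys.argv[3]) if len(sys.argv)>3 else None)
E
python3 -m handwheel '{"deltas":[[0.6,0,0,0.7,-1],[0.6,0,0,0.7,-1],[0.6,0,0,0.7,-1],[0.6,0,0,0.7,-1],[0.6,0,0,0,-0.17],[0.6,0,0,0,0]]}' 60; python3 go.py tube 0.0926 60
```

```text
clock: 0.85
tcp_pos: [0.1803, -0.5464, 0.1927]
orientation: [0.0, 0.867, 0.499, -0.0]
wrist_force: [-0.4, -0.0, 0.9]
finger_gap: 0.0684
grip_force: 0.0
t 0.85 tcp [ 0.1803 -0.5464  0.1927] yaw 59.8 tilt -1.000 gap 0.0684 grip 0.0 F [-0.4 -0.   0.9] j6 0.71
units [8.2  3.12 2.5 ] xy rows 8.2 roll -0.02
```

```bash
python3 -m handwheel '{"deltas":[[0.6,0.82,0.312,0,0],[0.6,0.82,0.312,0,0],[0.6,0.82,0.312,0,0],[0.6,0.82,0.312,0,0],[0.6,0.82,0.312,0,0],[0.6,0.82,0.312,0,0],[0.6,0.82,0.312,0,0],[0.6,0.82,0.312,0,0],[0.6,0.82,0.312,0,0],[0.6,0.82,0.312,0,0],[0.6,0,0,0,0],[0.6,0,0,0,0]]}'; python3 go.py tube 0.0926 60
python3 - <<'E'
from h import *
c=cam('wrist'); save(c,'w1'); P=pts(c)
E
```

```text
clock: 2.35
tcp_pos: [0.4527, -0.3251, 0.193]
orientation: [0.001, 0.866, 0.499, 0.0]
wrist_force: [-0.2, -0.5, 0.5]
finger_gap: 0.0681
grip_force: 0.0
t 2.35 tcp [ 0.4527 -0.3251  0.193 ] yaw 59.9 tilt -1.000 gap 0.0681 grip 0.0 F [-0.2 -0.5  0.5] j6 1.33
units [-0.    0.    2.51] xy rows 0.0 roll -0.01
```

View pics/w1.png

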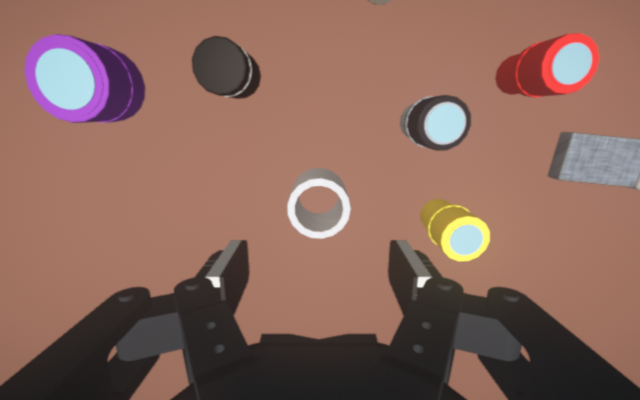

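The wrist view shows the tube at (319,208), midway between the pads (columns 230 and 410). Tracking is good, so I'll descend and grip.

```bash
python3 -m handwheel '{"deltas":[[0.6,0,0,0.5,0],[0.6,0,0,0.5,0],[0.6,0,0,0.5,0],[0.6,0,0,0.5,0],[0.6,0,0,0.3,0],[0.6,0,0,0.2,0],[0.6,0,0,0,0],[-0.3,0,0,0,0],[-0.3,0,0,0,0],[-0.3,0,0,0,0],[-0.3,0,0,0,0]]}' 40; python3 go.py post 0.2
python3 - <<'E'
from h import *
c=cam('wrist'); save(c,'w2')
E
```

```text
clock: 3.78
tcp_pos: [0.4529, -0.325, 0.0929]
orientation: [0.001, 0.866, 0.5, 0.0]
wrist_force: [-0.3, -0.3, 6.0]
finger_gap: 0.0461
grip_force: 41.6
t 3.77 tcp [ 0.4529 -0.325   0.0929] yaw 60.0 tilt -1.000 gap 0.0461 grip 41.6 F [-0.3 -0.3  6. ] j6 1.33
units [11.84 -2.75 -2.69] xy rows 11.84 roll None
```

View pics/w2.png

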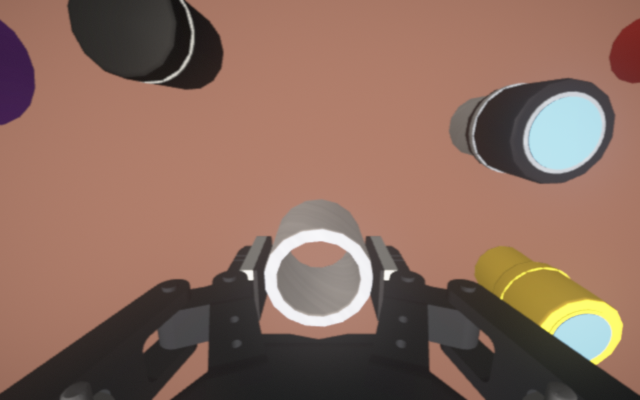

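```bash
python3 -m handwheel '{"deltas":[[-0.3,0,0,-0.3,0],[-0.3,0,0,-0.6,0],[-0.3,0,0,-0.6,0],[-0.3,0,0,-0.6,0],[-0.3,0,0,-0.6,0],[-0.3,0.8,-0.18,0,0],[-0.3,0.8,-0.18,0,0],[-0.3,0.8,-0.18,0,0],[-0.3,0.8,-0.18,0,0],[-0.3,0.8,-0.18,0,0],[-0.3,0.8,-0.18,0,0],[-0.3,0.8,-0.18,0,0],[-0.3,0.8,-0.18,0,0],[-0.3,0.8,-0.18,0,0],[-0.3,0.8,-0.18,0,0],[-0.3,0.8,-0.18,0,0],[-0.3,0.8,-0.18,0,0],[-0.3,0.8,-0.18,0,0],[-0.3,0.8,-0.18,0,0],[-0.3,0.6,-0.2,0,0]]}'; python3 -m handwheel '{"deltas":[[-0.3,0,0,0,0],[-0.3,0,0,0,0]]}';python3 go.py post 0.105
python3 - <<'E'
from h import *
c=cam('wrist'); save(c,'w3')
E
```

```text
clock: 6.32
tcp_pos: [0.5946, 0.1399, 0.2001]
orientation: [-0.0, 0.866, 0.5, -0.0]
wrist_force: [0.5, 0.1, -1.4]
finger_gap: 0.0461
grip_force: 41.3
clock: 6.58
tcp_pos: [0.5941, 0.1382, 0.1999]
orientation: [0.0, 0.866, 0.5, -0.0]
wrist_force: [-0.1, -0.6, -1.0]
finger_gap: 0.0462
grip_force: 41.3
t 6.58 tcp [0.5941 0.1382 0.1999] yaw 60.0 tilt -1.000 gap 0.0462 grip 41.3 F [-0.1 -0.6 -1. ] j6 2.19
units [ 0.05 -0.02  2.37] xy rows 0.05 roll None
```

View pics/w3.png

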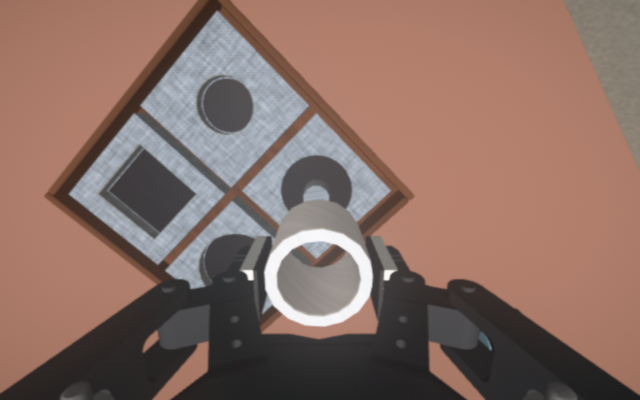

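The wrist view shows the post and black disc at about (316,187), ahead of the tube's underside and in line with it. A ray check on the disc centre follows, using a fresh calibration.

Run:
```python
from h import *
c=cam('wrist')
for u,v,z in [(316,187,.012),(226,104,.024),(226,104,.012),(151,191,.012)]: print(ray(c,u,v,z).round(4))
P=pts(c); q=P[150:215,290:345].reshape(-1,3); g=q[(q[:,2]>.033)&(q[:,2]<.045)]; print(len(g),g.mean(0) if len(g) else '')
```

```text
[0.5959 0.1435 0.012 ]
[0.5705 0.2375 0.024 ]
[0.5677 0.2395 0.012 ]
[0.4697 0.2125 0.012 ]
365 [0.59653386 0.14476219 0.03710068]
```

```bash
python3 -m handwheel '{"deltas":[[-0.3,0.08,-0.02,0,0],[-0.3,0,0,0.4,0],[-0.3,0,0,0.4,0],[-0.3,0,0,0.4,0],[-0.3,0,0,0.3,0],[-0.3,0,0,0.2,0],[-0.3,0,0,0.2,0],[-0.3,0,0,0.15,0],[-0.3,0,0,0.1,0],[-0.3,0,0,0.1,0],[-0.3,0,0,0.05,0],[-0.3,0,0,0,0]]}'; python3 go.py post 0.105
```

```text
clock: 8.18
tcp_pos: [0.5954, 0.1417, 0.1078]
orientation: [0.0, 0.866, 0.5, -0.0]
wrist_force: [-0.3, -0.5, 0.0]
finger_gap: 0.0458
grip_force: 41.3
t 8.18 tcp [0.5954 0.1417 0.1078] yaw 60.0 tilt -1.000 gap 0.0458 grip 41.3 F [-0.3 -0.5  0. ] j6 2.20
units [-0.04  0.    0.07] xy rows 0.04 roll None
```

Free of contact at 3 mm above the plate. I'll set it down and release.

```bash
python3 -m handwheel '{"deltas":[[-0.3,0,0,0.04,0],[-0.3,0,0,0.04,0],[-0.3,0,0,0,0]]}'; python3 -m handwheel '{"deltas":[[0.15,0,0,0,0],[0.25,0,0,0,0],[0.25,0,0,0,0],[0.3,0,0,-0.2,0],[0.3,0,0,-0.4,0],[0.3,0,0,-0.6,0],[0.3,0,0,-0.6,0],[0.3,0,0,-0.6,0],[0.3,0,0,0,0]]}'
python3 - <<'E'
from h import *
c=cam('top'); save(c,'top2'); P=pts(c); q=P[150:190,215:262].reshape(-1,3); g=q[(q[:,2]>.045)&(q[:,2]<.075)]; print(len(g),g.mean(0),g.min(0),g.max(0))
E
python3 go.py eye 0.2
```

```text
clock: 8.55
tcp_pos: [0.5956, 0.1417, 0.1049]
orientation: [0.0, 0.866, 0.5, 0.0]
wrist_force: [-1.0, -0.2, 2.1]
finger_gap: 0.0462
grip_force: 41.4
clock: 9.68
tcp_pos: [0.597, 0.1418, 0.2041]
orientation: [0.001, 0.866, 0.5, 0.003]
wrist_force: [-0.5, -0.6, -0.6]
finger_gap: 0.0554
grip_force: 0.0
80 [0.58783242 0.13116345 0.05619554] [0.57204934 0.11543011 0.04531659] [0.61594697 0.15883826 0.06326379]
t 9.72 tcp [0.5962 0.1418 0.2024] yaw 60.0 tilt -1.000 gap 0.0552 grip 0.0 F [ 0.2 -0.4  0.5] j6 2.20
units [-10.37   4.82   0.05] xy rows 10.37 roll None
```

```bash
python3 -m handwheel '{"deltas":[[0.3,-0.8,0.37,0,0],[0.3,-0.8,0.37,0,0],[0.3,-0.8,0.37,0,0],[0.3,-0.8,0.37,0,0],[0.3,-0.8,0.37,0,0],[0.3,-0.8,0.37,0,0],[0.3,-0.8,0.37,0,0],[0.3,-0.8,0.37,0,0],[0.3,-0.8,0.37,0,0],[0.3,-0.8,0.37,0,0],[0.3,-0.8,0.37,0,0],[0.3,-0.8,0.37,0,0],[0.3,-0.77,0.38,0,0],[0.3,0,0,0,0],[0.3,0,0,0,0]]}'; python3 go.py eye 0.104
python3 - <<'E'
from h import *
c=cam('wrist'); save(c,'w4')
b=cam('top'); save(b,'top3'); P=pts(b); q=P[150:190,215:262].reshape(-1,3); g=q[(q[:,2]>.045)&(q[:,2]<.075)]; print(len(g),g.mean(0),(g.min(0)+g.max(0))/2)
E
```

```text
clock: 11.6
tcp_pos: [0.5542, -0.3133, 0.1997]
orientation: [-0.001, 0.866, 0.5, -0.0]
wrist_force: [0.6, -0.1, -0.8]
finger_gap: 0.0554
grip_force: 0.0
t 11.60 tcp [ 0.5542 -0.3133  0.1997] yaw 60.0 tilt -1.000 gap 0.0554 grip 0.0 F [ 0.6 -0.1 -0.8] j6 1.45
units [0.01 0.04 2.39] xy rows 0.04 roll None
126 [0.59506993 0.13846248 0.05561283] [0.59520861 0.13822845 0.05427112]
```

View pics/w4.png

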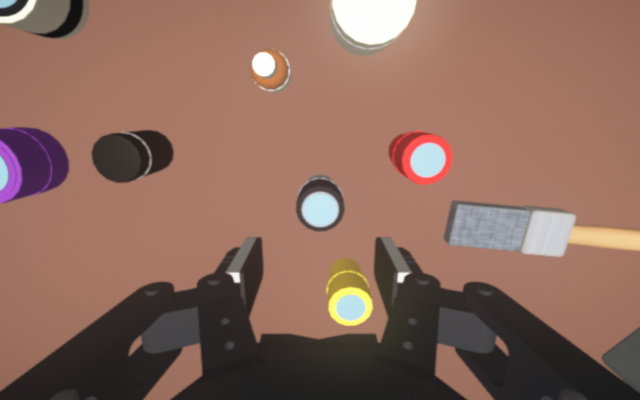

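The tube stands over the post at about (0.595,0.138). The eyepiece at (320,205) is centred between the pads, with red and yellow clear of them.

```bash
python3 -m handwheel '{"deltas":[[0.3,0.01,0.03,0.5,0],[0.3,0,0,0.5,0],[0.3,0,0,0.5,0],[0.3,0,0,0.5,0],[0.3,0,0,0.3,0],[0.3,0,0,0.1,0],[0.3,0,0,0,0],[-0.6,0,0,0,0],[-0.6,0,0,0,0],[-0.6,0,0,0,0],[-0.6,0,0,0,0]]}' 40; python3 go.py small 0.21; python3 -m handwheel '{"deltas":[[-0.6,0,0,-0.3,0],[-0.6,0,0,-0.6,0],[-0.6,0,0,-0.6,0],[-0.6,0,0,-0.6,0],[-0.6,0,0,-0.6,0],[-0.6,0,0,0,0]]}'
python3 go.py small 0.21
```

```text
clock: 13.08
tcp_pos: [0.5563, -0.3145, 0.1057]
orientation: [0.001, 0.866, 0.5, 0.0]
wrist_force: [-1.5, 1.3, 5.4]
finger_gap: 0.0351
grip_force: 39.8
t 13.07 tcp [ 0.5563 -0.3145  0.1057] yaw 60.0 tilt -1.000 gap 0.0351 grip 39.8 F [-1.5  1.3  5.4] j6 1.45
units [12.08 -6.63 -2.62] xy rows 12.08 roll None
clock: 13.82
tcp_pos: [0.5569, -0.3149, 0.2151]
orientation: [0.002, 0.866, 0.5, 0.001]
wrist_force: [0.6, -0.0, -1.4]
finger_gap: 0.035
grip_force: 39.8
t 13.82 tcp [ 0.5569 -0.3149  0.2151] yaw 60.0 tilt -1.000 gap 0.0350 grip 39.8 F [ 0.6 -0.  -1.4] j6 1.46
units [12.08 -6.65  0.09] xy rows 12.08 roll None
```

```bash
python3 -m handwheel '{"deltas":[[-0.6,0.76,-0.42,0,0],[-0.6,0.76,-0.42,0,0],[-0.6,0.76,-0.42,0,0],[-0.6,0.76,-0.42,0,0],[-0.6,0.76,-0.42,0,0],[-0.6,0.76,-0.42,0,0],[-0.6,0.76,-0.42,0,0],[-0.6,0.76,-0.42,0,0],[-0.6,0.76,-0.42,0,0],[-0.6,0.76,-0.42,0,0],[-0.6,0.76,-0.42,0,0],[-0.6,0.76,-0.42,0,0],[-0.6,0.76,-0.42,0,0],[-0.6,0.76,-0.42,0,0],[-0.6,0.76,-0.42,0,0],[-0.6,0.68,-0.35,0,0],[-0.6,0,0,0,0],[-0.6,0,0,0,0]]}'; python3 go.py small 0.1177
python3 - <<'E'
from h import *
c=cam('wrist'); save(c,'w5'); np.savez('pics/w5.npz',**c)
E
```

```text
clock: 16.08
tcp_pos: [0.567, 0.2369, 0.2115]
orientation: [-0.0, 0.866, 0.5, -0.001]
wrist_force: [-0.5, -0.4, -1.0]
finger_gap: 0.0347
grip_force: 39.9
t 16.07 tcp [0.567  0.2369 0.2115] yaw 60.0 tilt -1.000 gap 0.0347 grip 39.9 F [-0.5 -0.4 -1. ] j6 2.36
units [0.02 0.04 2.35] xy rows 0.04 roll None
```

View pics/w5.png

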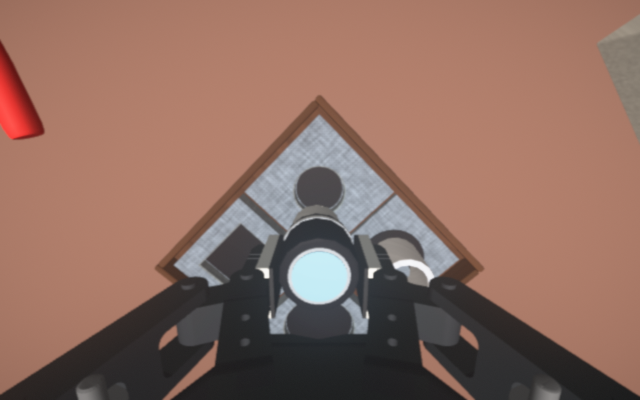

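Recess at (320,190), in line with the eyepiece, and the tube stands upright on its post at right. I'll nudge and lower.

```bash
python3 -c "
from h import *
c=dict(np.load('pics/w5.npz')); print(ray(c,320,190,.024),ray(c,320,192,.012))"
python3 -m handwheel '{"deltas":[[-0.6,0.03,0.03,0,0],[-0.6,0,0,0.4,0],[-0.6,0,0,0.4,0],[-0.6,0,0,0.4,0],[-0.6,0,0,0.3,0],[-0.6,0,0,0.2,0],[-0.6,0,0,0.2,0],[-0.6,0,0,0.15,0],[-0.6,0,0,0.1,0],[-0.6,0,0,0.1,0],[-0.6,0,0,0.05,0],[-0.6,0,0,0,0]]}'; python3 go.py small 0.1177
```

```text
[0.57013936 0.2385118  0.024     ] [0.56773132 0.23423146 0.012     ]
clock: 17.62
tcp_pos: [0.5691, 0.2377, 0.1206]
orientation: [0.0, 0.866, 0.5, -0.0]
wrist_force: [-0.3, -0.6, -1.0]
finger_gap: 0.0349
grip_force: 39.9
t 17.62 tcp [0.5691 0.2377 0.1206] yaw 60.0 tilt -1.000 gap 0.0349 grip 39.9 F [-0.3 -0.6 -1. ] j6 2.36
units [-0.03 -0.    0.07] xy rows 0.03 roll None
```

```bash
python3 -m handwheel '{"deltas":[[-0.6,0,0,0.04,0],[-0.6,0,0,0.04,0],[-0.6,0,0,0,0]]}'; python3 -m handwheel '{"deltas":[[-0.1,0,0,0,0],[0.0,0,0,0,0],[0.1,0,0,0,0],[0.1,0,0,-0.2,0],[0.1,0,0,-0.4,0],[0.1,0,0,-0.6,0],[0.1,0,0,-0.6,0],[0.1,0,0,-0.6,0],[0.1,0,0,0,0]]}'; python3 go.py obj 0.2
```

```text
clock: 18.0
tcp_pos: [0.5693, 0.2378, 0.1178]
orientation: [0.0, 0.866, 0.5, 0.0]
wrist_force: [-0.5, -0.9, 1.4]
finger_gap: 0.0348
grip_force: 40.1
clock: 19.12
tcp_pos: [0.5707, 0.2381, 0.217]
orientation: [0.001, 0.866, 0.5, 0.003]
wrist_force: [0.3, -0.9, -0.1]
finger_gap: 0.047
grip_force: 0.0
t 19.12 tcp [0.5707 0.2381 0.217 ] yaw 60.0 tilt -1.000 gap 0.0470 grip 0.0 F [ 0.3 -0.9 -0.1] j6 2.36
units [-8.34  1.38  0.39] xy rows 8.34 roll None
```

```bash
python3 -m handwheel '{"deltas":[[0.8,-0.76,0.13,0,0],[0.8,-0.76,0.13,0,0],[0.8,-0.76,0.13,0,0],[0.8,-0.76,0.13,0,0],[0.8,-0.76,0.13,0,0],[0.8,-0.76,0.13,0,0],[0.8,-0.76,0.13,0,0],[0.8,-0.76,0.13,0,0],[0.8,-0.76,0.13,0,0],[0.8,-0.76,0.13,0,0],[0.8,-0.76,0.13,0.4,0],[0.8,0,0,0,0],[0.8,0,0,0,0]]}'; python3 go.py obj 0.092
python3 - <<'E'
from h import *
c=cam('wrist'); save(c,'w6')
E
```

```text
clock: 20.75
tcp_pos: [0.4512, -0.0802, 0.1974]
orientation: [-0.0, 0.866, 0.5, -0.0]
wrist_force: [0.3, 0.5, 0.2]
finger_gap: 0.0769
grip_force: 0.0
t 20.75 tcp [ 0.4512 -0.0802  0.1974] yaw 59.9 tilt -1.000 gap 0.0769 grip 0.0 F [0.3 0.5 0.2] j6 1.74
units [ 0.04 -0.01  2.64] xy rows 0.04 roll None
```

View pics/w6.png

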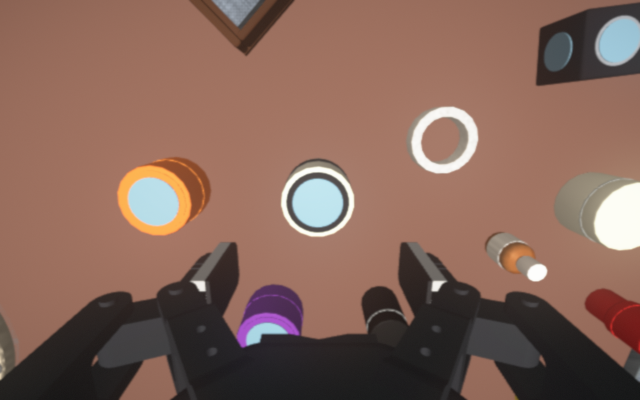

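The objective at (318,202) is centred between the pads and its neighbours are clear. I'll descend, grip and lift.

```bash
python3 -m handwheel '{"deltas":[[0.8,0.04,0,0.5,0],[0.8,0,0,0.5,0],[0.8,0,0,0.5,0],[0.8,0,0,0.5,0],[0.8,0,0,0.4,0],[0.8,0,0,0.2,0],[0.8,0,0,0,0],[0,0,0,0,0],[0,0,0,0,0],[0,0,0,0,0],[0,0,0,0,0]]}' 50; python3 go.py large 0.2; python3 -m handwheel '{"deltas":[[0,0,0,-0.3,0],[0,0,0,-0.6,0],[0,0,0,-0.6,0],[0,0,0,-0.6,0],[0,0,0,-0.5,0],[0,0,0,0,0]]}'
python3 go.py large 0.2
```

```text
clock: 22.18
tcp_pos: [0.4526, -0.079, 0.0945]
orientation: [0.0, 0.866, 0.5, 0.001]
wrist_force: [-1.0, 0.9, 5.5]
finger_gap: 0.0547
grip_force: 52.4
t 22.18 tcp [ 0.4526 -0.079   0.0945] yaw 60.0 tilt -1.000 gap 0.0547 grip 52.4 F [-1.   0.9  5.5] j6 1.75
units [ 4.75 -1.43 -2.64] xy rows 4.75 roll None
clock: 22.92
tcp_pos: [0.4531, -0.0795, 0.1994]
orientation: [0.002, 0.866, 0.5, 0.001]
wrist_force: [0.3, 0.2, -2.0]
finger_gap: 0.0546
grip_force: 53.3
t 22.93 tcp [ 0.4531 -0.0795  0.1994] yaw 60.0 tilt -1.000 gap 0.0546 grip 53.3 F [ 0.3  0.2 -2. ] j6 1.75
units [ 4.75 -1.45 -0.02] xy rows 4.75 roll None
```

```bash
python3 -m handwheel '{"deltas":[[0,0.68,-0.2,0,0],[0,0.68,-0.2,0,0],[0,0.68,-0.2,0,0],[0,0.68,-0.2,0,0],[0,0.68,-0.2,0,0],[0,0.68,-0.2,0,0],[0,0.68,-0.25,0,0],[0,0,0,0,0],[0,0,0,0,0]]}'; python3 go.py large 0.1065; python3 -m handwheel '{"deltas":[[0,0.02,0,0.4,0],[0,0,0,0.4,0],[0,0,0,0.4,0],[0,0,0,0.3,0],[0,0,0,0.2,0],[0,0,0,0.2,0],[0,0,0,0.15,0],[0,0,0,0.1,0],[0,0,0,0.05,0],[0,0,0,0,0]]}'; python3 go.py large 0.1065
```

```text
clock: 24.05
tcp_pos: [0.4966, 0.1146, 0.1967]
orientation: [-0.0, 0.866, 0.5, -0.001]
wrist_force: [0.7, 0.6, -1.9]
finger_gap: 0.0546
grip_force: 53.3
t 24.05 tcp [0.4966 0.1146 0.1967] yaw 60.0 tilt -1.000 gap 0.0546 grip 53.3 F [ 0.7  0.6 -1.9] j6 2.16
units [0.01 0.04 2.25] xy rows 0.04 roll None
clock: 25.3
tcp_pos: [0.4976, 0.1156, 0.1095]
orientation: [0.0, 0.866, 0.5, 0.0]
wrist_force: [0.1, 0.6, -1.5]
finger_gap: 0.0542
grip_force: 53.3
t 25.30 tcp [0.4976 0.1156 0.1095] yaw 60.0 tilt -1.000 gap 0.0542 grip 53.3 F [ 0.1  0.6 -1.5] j6 2.17
units [-0.03  0.02  0.08] xy rows 0.03 roll None
```

```bash
python3 -m handwheel '{"deltas":[[0,0,0,0.04,0],[0,0,0,0.04,0],[0,0,0,0,0]]}'; python3 -m handwheel '{"deltas":[[0.4,0,0,0,0],[0.45,0,0,0,0],[0.5,0,0,0,0],[0.5,0,0,-0.2,0],[0.5,0,0,-0.4,0],[0.5,0,0,-0.6,0],[0.5,0,0,-0.6,0],[0.5,0,0,-0.6,-0.7],[0.5,0,0,0,0]]}'; python3 go.py split 0.2 67.1
```

```text
clock: 25.68
tcp_pos: [0.4977, 0.1155, 0.1066]
orientation: [0.0, 0.866, 0.5, 0.0]
wrist_force: [-0.6, -0.3, 1.2]
finger_gap: 0.0543
grip_force: 53.5
clock: 26.8
tcp_pos: [0.499, 0.1156, 0.2046]
orientation: [0.001, 0.834, 0.551, 0.002]
wrist_force: [0.4, -0.3, -0.1]
finger_gap: 0.0642
grip_force: 0.0
t 26.80 tcp [0.499  0.1156 0.2046] yaw 66.9 tilt -1.000 gap 0.0642 grip 0.0 F [ 0.4 -0.3 -0.1] j6 2.04
units [-2.77  6.06  0.14] xy rows 6.06 roll -0.02
```

```bash
python3 -m handwheel '{"deltas":[[0.6,-0.35,0.76,0,0],[0.6,-0.35,0.76,0,0],[0.6,-0.35,0.76,0,0],[0.6,-0.35,0.76,0,0],[0.6,-0.35,0.76,0,0],[0.6,-0.35,0.76,0,0],[0.6,-0.35,0.76,0,0],[0.6,-0.35,0.76,0,0],[0.6,0,0,0,0],[0.6,0,0,0,0]]}'; python3 go.py split 0.093 67.1
python3 - <<'E'
from h import *
c=cam('wrist'); save(c,'w7')
E
```

```text
clock: 28.05
tcp_pos: [0.6768, -0.0824, 0.2012]
orientation: [-0.001, 0.834, 0.551, -0.001]
wrist_force: [-0.1, 0.9, 0.4]
finger_gap: 0.0688
grip_force: 0.0
t 28.05 tcp [ 0.6768 -0.0824  0.2012] yaw 66.9 tilt -1.000 gap 0.0688 grip 0.0 F [-0.1  0.9  0.4] j6 1.74
units [0.04 0.04 2.7 ] xy rows 0.04 roll -0.02
```

View pics/w7.png

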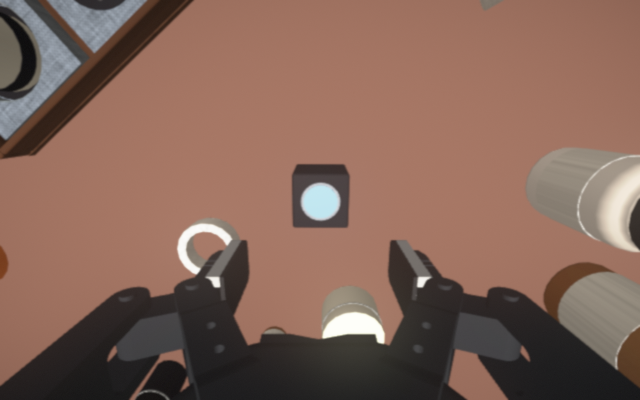

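The block at (321,198) is square to the pads and centred; the jar is well clear. I'll descend, grip and lift.

```bash
python3 -m handwheel '{"deltas":[[0.6,0.03,0.02,0.5,0],[0.6,0,0,0.5,0],[0.6,0,0,0.5,0],[0.6,0,0,0.5,0],[0.6,0,0,0.4,0],[0.6,0,0,0.3,0],[0.6,0,0,0,0],[-0.3,0,0,0,0],[-0.3,0,0,0,0],[-0.3,0,0,0,0],[-0.3,0,0,0,0]]}' 50; python3 go.py square 0.2; python3 -m handwheel '{"deltas":[[-0.3,0,0,-0.3,0],[-0.3,0,0,-0.7,0],[-0.3,0,0,-0.7,0],[-0.3,0,0,-0.7,0],[-0.3,0,0,-0.6,0],[-0.3,0,0,0,-0.95],[-0.3,0,0,0,-0.95],[-0.3,0,0,0,-0.95],[-0.3,0,0,0,-0.95],[-0.3,0,0,0,0]]}'
python3 go.py square 0.21 105.1
```

```text
clock: 29.48
tcp_pos: [0.6795, -0.0822, 0.0954]
orientation: [0.001, 0.834, 0.552, 0.001]
wrist_force: [0.4, -0.3, 5.5]
finger_gap: 0.0429
grip_force: 53.4
t 29.48 tcp [ 0.6795 -0.0822  0.0954] yaw 67.0 tilt -1.000 gap 0.0429 grip 53.4 F [ 0.4 -0.3  5.5] j6 1.74
units [ 4.71 -7.64 -2.63] xy rows 7.64 roll None
clock: 30.72
tcp_pos: [0.6784, -0.0818, 0.2142]
orientation: [-0.0, 0.61, 0.793, -0.0]
wrist_force: [-0.4, -0.5, -1.6]
finger_gap: 0.0427
grip_force: 52.6
t 30.73 tcp [ 0.6784 -0.0818  0.2142] yaw 104.9 tilt -1.000 gap 0.0427 grip 52.6 F [-0.4 -0.5 -1.6] j6 1.07
units [ 8.39 -3.11  0.11] xy rows 8.39 roll -0.02
```

```bash
python3 -m handwheel '{"deltas":[[-0.3,0.76,-0.28,0,0],[-0.3,0.76,-0.28,0,0],[-0.3,0.76,-0.28,0,0],[-0.3,0.76,-0.28,0,0],[-0.3,0.76,-0.28,0,0],[-0.3,0.76,-0.28,0,0],[-0.3,0.76,-0.28,0,0],[-0.3,0.76,-0.28,0,0],[-0.3,0.76,-0.28,0,0],[-0.3,0.76,-0.28,0,0],[-0.3,0.79,-0.31,0,0],[-0.3,0,0,0,0],[-0.3,0,0,0,0]]}'; python3 go.py square 0.1074 105.1
python3 - <<'E'
from h import *
c=cam('wrist'); save(c,'w8')
E
```

```text
clock: 32.35
tcp_pos: [0.4722, 0.2101, 0.2145]
orientation: [0.0, 0.61, 0.793, 0.0]
wrist_force: [0.1, 0.1, -1.0]
finger_gap: 0.043
grip_force: 52.6
t 32.35 tcp [0.4722 0.2101 0.2145] yaw 104.9 tilt -1.000 gap 0.0430 grip 52.6 F [ 0.1  0.1 -1. ] j6 1.57
units [ 0.02 -0.    2.68] xy rows 0.02 roll -0.02
```

View pics/w8.png

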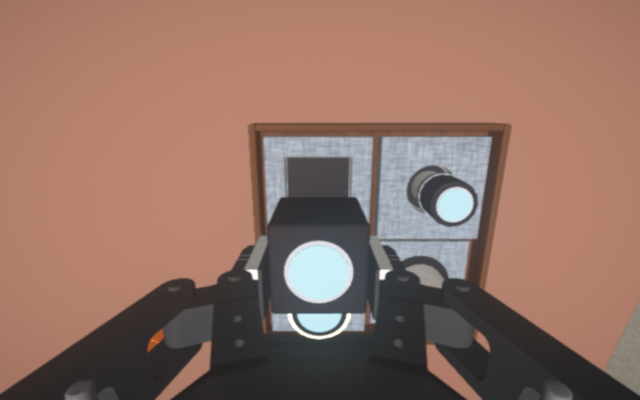

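The block lines up with the square recess (288–350 columns), and the eyepiece and objective stand in their inserts. I'll lower it.

```bash
python3 -m handwheel '{"deltas":[[-0.3,0.02,0,0.5,0],[-0.3,0,0,0.5,0],[-0.3,0,0,0.4,0],[-0.3,0,0,0.4,0],[-0.3,0,0,0.2,0],[-0.3,0,0,0.2,0],[-0.3,0,0,0.15,0],[-0.3,0,0,0.1,0],[-0.3,0,0,0.1,0],[-0.3,0,0,0.05,0],[-0.3,0,0,0,0]]}'; python3 go.py square 0.1074;  python3 -m handwheel '{"deltas":[[-0.3,0,0,0.04,0],[-0.3,0,0,0.04,0],[-0.3,0,0,0,0]]}'
```

```text
clock: 33.78
tcp_pos: [0.4717, 0.211, 0.1102]
orientation: [0.0, 0.609, 0.793, -0.0]
wrist_force: [1.4, 0.3, -1.7]
finger_gap: 0.0428
grip_force: 52.7
t 33.77 tcp [0.4717 0.211  0.1102] yaw 105.0 tilt -1.000 gap 0.0428 grip 52.7 F [ 1.4  0.3 -1.7] j6 1.57
units [-0.01  0.    0.07] xy rows 0.01 roll None
clock: 34.15
tcp_pos: [0.4718, 0.211, 0.1074]
orientation: [0.0, 0.609, 0.793, 0.0]
wrist_force: [-1.1, -0.6, 2.7]
finger_gap: 0.043
grip_force: 52.9
```

Seated. I'll release, rise, and back the arm away toward the base side so the top camera can check.

```bash
python3 -m handwheel '{"deltas":[[0.1,0,0,0,0],[0.15,0,0,0,0],[0.2,0,0,0,0],[0.2,0,0,-0.2,0],[0.2,0,0,-0.4,0],[0.2,0,0,-0.6,0],[0.2,0,0,-0.8,0],[0.2,0,0,-0.8,0],[0.2,0.6,-0.6,0,0],[0.2,0.6,-0.6,0,0],[0.2,0.6,-0.6,0,0],[0.2,0.6,-0.4,0,0],[0.2,0.6,0,0,0],[0.2,0.6,0,0,0],[0.2,0,0,0,0],[0.2,0,0,0,0],[0.2,0,0,0,0]]}'
python3 - <<'E'
from h import *
c=cam('top'); P=pts(c); Z=P[...,2]
D=dict(small=(.5685,.2367,.070),post=(.5945,.1401,.058),square=(.4719,.2107,.058),large=(.4979,.1141,.058),jar=(.6542,-.2101,.046),pot=(.4471,-.2093,.054))
for k,(x,y,zt) in D.items():
    m=(np.hypot(P[...,0]-x,P[...,1]-y)<.04)&(Z>zt-.012); q=P[m]; t=q[q[:,2]>zt-.008]
    uv=np.argwhere(m)[:,::-1].astype(np.float32)
    ctr=ray(c,*cv2.minAreaRect(uv)[0],zt) if len(uv)>3 else np.zeros(3)
    print(k,len(q),'off mm',((ctr[:2]-[x,y])*1000).round(1),'ztop',np.percentile(q[:,2],[50,90]).round(4) if len(q) else '','exp',zt)
a=cv2.resize(c['frame'][115:275,175:445],None,fx=2.9,fy=2.9,interpolation=cv2.INTER_CUBIC); cv2.imwrite('pics/end.png',a[:,:,::-1])
E
python3 go.py square 0.2
```

```text
clock: 36.28
tcp_pos: [0.3497, 0.3266, 0.2191]
orientation: [0.0, 0.609, 0.793, -0.0]
wrist_force: [0.8, -1.0, 0.2]
finger_gap: 0.0512
grip_force: 0.0
small 146 off mm [-0.1 -1. ] ztop [0.0692 0.0725] exp 0.07
post 122 off mm [ 0.7 -2.3] ztop [0.0568 0.0602] exp 0.058
square 276 off mm [ 0.2 -1.2] ztop [0.0575 0.0604] exp 0.058
large 330 off mm [1.2 0.6] ztop [0.058 0.061] exp 0.058
jar 312 off mm [ 0.1 -0.1] ztop [0.0434 0.0465] exp 0.046
pot 138 off mm [ 0.  -0.1] ztop [0.0511 0.0543] exp 0.054
t 36.33 tcp [0.3497 0.3267 0.2191] yaw 104.9 tilt -1.000 gap 0.0513 grip 0.0 F [-0.8 -0.   0.1] j6 1.89
units [-3.59  2.21  0.48] xy rows 3.59 roll None
```

View pics/end.png

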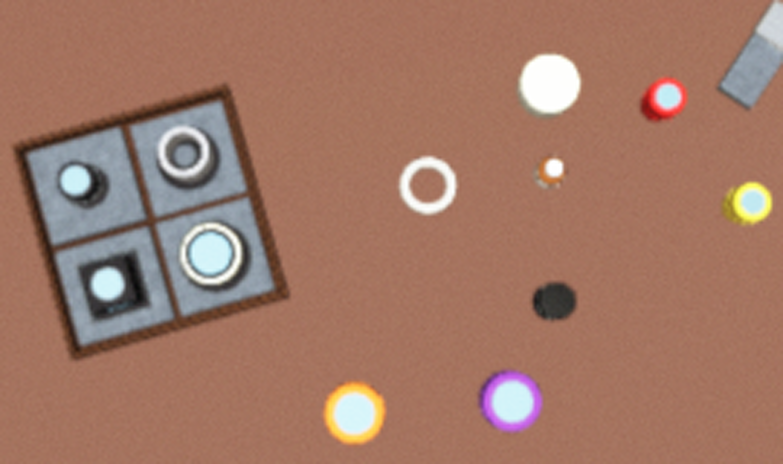

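The picture shows all four parts in their inserts at the right heights and within 2.5 mm of centre. The pot and jar are unmoved.

```bash
python3 -c "
from workcell import hand_in; print(hand_in())"
```

```text
the job is handed in; nothing more can be done
None
```

The eyepiece, objective, beam-splitter block and tube are each down in their own inserts, within 2.5 mm of centre by the top camera. The black pot and white jar have not moved, and I handed the job in at about 36 s; no verdict came back.

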